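Fit the centrifuge rotor on its splined shaft and close the lid

TASK

Take the round eight-hole rotor by its grip and fit it on the centrifuge's drive shaft: turn it until the slots in its hub line up with the shaft's four teeth, and lower it gently, without forcing or dropping it, until it sits fully home and level. Let go of it, then close the lid completely. Leave the square rotor, the pot and the tip box where they stand.

Things in the scene. Friction and masses are not known exactly. Their poses are not given: they have to be found in the camera images.
- rotor_centre (a point): Centre of the loose round aluminium rotor (0.2 to 0.5 kg, 90 mm high, stands upright), 45 mm above its underside; z up along its axis. From below: hub to 36 mm, solid disc 96 mm across with eight dark tube holes from 36 to 56 mm, grip bar on top. Seated, this point is 45 mm above shaft.
- rotor_grip (a point): Centre of the round rotor's grip: an upright bar 52 mm long along the rotor's x axis, 18 mm thick along y, 34 mm high (56 to 90 mm above the underside; this point at 73 mm).
- rotor_hub (a point): Centre of the round rotor's underside. The hub, 44 x 44 x 36 mm high, is cut from below through its whole height by two crossing slots 10 mm wide, open at the sides, leaving four square legs. One slot runs along the rotor's x axis (under the grip bar), the other along y.
- strip_rotor_centre (a point): Centre, 45 mm above the underside, of another loose aluminium rotor, for another machine: 84 mm square plate with two long dark slots, plain round hub, same grip bar, 90 mm high. A bystander. The two rotors may stand in either of two places.
- shaft (a point): On the axis of the steel drive shaft in the centrifuge's bowl, at the top of its 60 mm flange, on which the underside of a seated rotor rests; 30 mm above the bench, z up. The shaft starts at any angle; it can turn but is held by 0.12 N m of friction. Bowl 136 mm across inside, rim 80 mm above this point, housing 192 mm across.
- teeth (a point): On the shaft's axis, at the top of its four teeth, 18 mm above the flange. The teeth form a cross along this frame's x and y axes (the rotor fits at any quarter turn), reach 18 mm from the axis and are 7 mm thick (4 mm in the top 3 mm). Above them a round pilot pin of 12 mm diameter with a tapered tip rises 14 mm more.
- hinge (a point): Middle of the lid's hinge line on the housing's rim, 97 mm from the shaft's axis and 110 mm above the bench, on the side to the robot's right. Fixed to the housing: x along the hinge line, y level from the hinge towards the shaft's axis, z up.
- lid (a joint): Lid opening in rad: 0 closed, 1.57 upright, starts at 1.6 to 1.85, leaning out. Stiff hinge (0.35 N m): it stays where left and takes a few newtons to push shut, from its outer side, then from above. Round white cap 184 mm across, 30 mm thick; centre 97 mm and free edge 189 mm from the hinge. Closed, its flat outer face is 30 mm above the hinge.
- pot: Small clear specimen pot with a red cap, 44 mm diameter, 55 mm high, loose; origin at its underside. A bystander.
- tip_box: Blue box with a clear lid, 80 x 115 mm, 63 mm high, loose; origin at its underside. A bystander.
Not all that is in view belongs to the job. Of the things shaped like the part that bears shaft, the white one is meant.

How it is judged:
On the way:
1. the round rotor sits fully home on the shaft while the lid is still open (z of rotor_centre in the frame of shaft below 0.048 m and horizontal distance between rotor_centre and shaft below 0.004 m and angle between rotor_centre's own z axis and vertical below 0.06 rad and value of joint lid above 0.8 rad), for 0.2 s.
At the end, for the whole second after the job is handed in: The round rotor is on the shaft with its hub within 3 mm of the flange, within 4 mm of the shaft's axis and level to 0.06 rad, at rest, and the lid is within 0.06 rad of closed (z of rotor_centre in the frame of shaft between 0.042 and 0.048 m and horizontal distance between rotor_centre and shaft below 0.004 m and angle between rotor_centre's own z axis and vertical below 0.06 rad and value of joint lid below 0.06 rad and linear speed of rotor below 0.02 m/s); the robot touches nothing.
It fails at once if the rotor was forced on the shaft (over 60 N) (contact force between rotor and spindle above 60 N).
It fails at once if the rotor was dropped onto the shaft (faster than 0.45 m/s within 30 mm of home) (horizontal distance between rotor_centre and shaft below 0.03 m and z of rotor_centre in the frame of shaft below 0.075 m and linear speed of rotor above 0.45 m/s).
It fails at once if the square rotor was moved more than 30 mm (distance of strip_rotor_centre from where it was at the start of the episode above 0.03 m).
It fails at once if the pot was moved more than 30 mm (distance of pot from where it was at the start of the episode above 0.03 m).
It fails at once if the tip box was moved more than 30 mm (distance of tip_box from where it was at the start of the episode above 0.03 m).
It also fails if it takes over 64 s, if anything falls off the work surface, if the arm or the gripper's body presses on something with over 40 N, if the wrist force passes 120 N, or if a joint passes its speed limit or range.

ROBOT

A 6-joint arm with a two-finger parallel gripper is mounted at the origin on the work surface. World frame = base frame: x ahead of the robot, y to its left, z up, the work surface at z = 0. Lengths are in m, angles in rad, forces in N, time in s.
With the tool pointing down it reaches from about 0.375 to 0.75 m from the base axis. Payload 9 kg.
Tool frame: the origin (TCP) lies at the very end of the fingers, on their centre line; the grasp point (between the pads) lies 19 mm behind it; z points along the fingers, y is the line along which they close (so a half turn about z gives the same grasp; the last joint's range is limited). The gripper opens to 85 mm and grips with 20 to 120 N. Pads are 22 mm wide; open, the fingers measure 114 mm over their backs; the gripper's body (76 mm by 85 mm) begins 54 mm behind the grasp point. The pads swing forward as they close: fully open they stand 13 mm farther back than shut.
Start: joints at [1.021, 0.104, 0.097, 1.564, 0, 1.353], TCP at [0.195, 0.567, 0.231] pointing down, gripper open.
Joint ranges: [-2.99, 2.99], [-0.84, 1.86], [-1.1, 1.16], [-1.84, 2.11], [-1.51, 1.56], [-3.14, 3.14]. Speed limits (rad/s): [2.22, 2.22, 2.57, 3.14, 3.14, 3.14].

INTERFACE

Orientations are given as a rotation vector (axis times angle).
In Python, from cell import arm, viewer gives the robot as it stands.
- The arm moves only by the tool play_rows, never from a script. Its argument "series" is a list of rows, each a list of 3 entries, a list of its own where there are three numbers: the shift along the tool's x, y, z in cm, then the turn, a rotation vector about the tool's x, y, z in degrees, then the closure, from 0 (fully open) to 1 (shut). A call has 1 to 12 rows; each row shifts and turns the commanded pose from where the row before left it, along the tool's axes as they then stand; what a row does not reach is not made up. A row lasts 1/8 s, in which the tool goes at most 62.5 mm and 10.7 degrees, less where a joint would pass 70% of its speed; a pose out of reach is approached as far as the arm can. A call with a gripper value outside its range is refused whole. The fingers move at their own pace and stop on an object; "newtons" is the grip in N (left out, the last holds). Time passes only in rows, so rows that do not move let the fingers close. It gives the time, the measured TCP pose, the force, the opening and the grip force at its end, in the units of the state.
- arm.get_state(): the state, without advancing time (a new reading comes with each control period).
- viewer.snapshot(name): name is "scene" or "top" or "wrist"; returns a dict with "frame" (384x512x3 uint8, red, green, blue), "mtx" (3x3 intrinsics, pixels), "xyz" and "rotation" of the camera in the world. Camera axes: x right, y up, looking along -z (the intrinsics and any distortion apply to the point x, -y, -z); pixel columns grow to the right and rows downward; lengths in m; the calibration is good to about 2 mm. A picture is of the moment at which its call begins. There is no depth.
- arm.sign_off(): hands the job in; it is judged then, once.
The state is a dict: "clock": time; "joints": joint angles; "dq": joint speeds; "tau": joint torques, N m; "tcp_pos": TCP position; "eef_rot": TCP orientation; "ft_force": force on the tool from outside, world axes, zero at the start; "torque": the same for the moment, N m; "finger_gap": opening from 0.0 (shut) to 1.0 (fully open); "grasp_force": force on a finger pad.
Only numpy, scipy, OpenCV 4.12 (cv2) and the standard library are available. Lean on these libraries where they do the work, as an engineer would, in place of code of your own. Each camera call takes 0.05 s, during which the arm holds its last target. There are 200 camera calls.

## Working session

There is one attempt and no reset: what is moved stays moved. The work goes in short steps, Python scripts to look and compute and a tool call to move; the robot and the scene stay as the last step left them, time stands still between calls to the robot, and variables do not carry over. Pictures are saved under pics/ and viewed, at most 10 in all, crops included, and the job is handed in when it is done.

Besides the shell and the picture viewer there is one more tool, called by a JSON object that holds its "method" and its "body", one argument or row to a line. play_rows: Moves the arm, as the interface text tells. Its arguments: {"type":"object","properties":{"series":{"type":"array"},"newtons":{"type":"number"}},"required":["series"]}

```bash
mkdir -p pics
cat > h.py <<'E'
import numpy as np, cv2
from scipy.spatial.transform import Rotation as R
from cell import arm, viewer
def snap(n):
    s=viewer.snapshot(n); s['frame']=np.asarray(s['frame']); return s
def rot(s):
    r=np.asarray(s['rotation'],float)
    return r if r.shape==(3,3) else R.from_rotvec(r).as_matrix()
def ray(s,u,v):
    d=np.linalg.inv(np.asarray(s['mtx']))@np.array([u,v,1.]); d=np.array([d[0],-d[1],-d[2]])
    return np.asarray(s['xyz']),rot(s)@d
def onz(s,u,v,z):
    o,d=ray(s,u,v); return o+d*(z-o[2])/d[2]
def proj(s,p):
    c=rot(s).T@(np.asarray(p)-s['xyz']); q=np.asarray(s['mtx'])@np.array([c[0],-c[1],-c[2]]); return q[:2]/q[2]
E
python3 - <<'E'
from h import *
ims=[]
for n in("scene","top"):
    s=snap(n); print(s.keys(),s['xyz'],s['rotation'],s['mtx']); cv2.imwrite(f'pics/{n}0.png',cv2.resize(s['frame'][...,::-1],(768,576),interpolation=cv2.INTER_CUBIC))
print(arm.get_state())
E
```

```text
dict_keys(['frame', 'mtx', 'xyz', 'rotation']) [1.40815959 0.11320656 0.88090522] [0.58798244 0.79196178 1.77052333] [[415.73438104   0.         255.3320754 ]
 [  0.         415.73438104 190.12962518]
 [  0.           0.           1.        ]]
dict_keys(['frame', 'mtx', 'xyz', 'rotation']) [ 0.46327468 -0.15806346  1.44758879] [ 0.05254229 -0.06853301 -1.59732436] [[447.56886027   0.         249.41344369]
 [  0.         447.56886027 188.54555056]
 [  0.           0.           1.        ]]
{'clock': 0.1, 'joints': array([ 1.02130212e+00,  1.04622006e-01,  9.65290786e-02,  1.56389630e+00,
       -1.76901315e-05,  1.35307017e+00]), 'dq': array([ 1.41352208e-03, -1.84947004e-03,  1.97009259e-03, -2.26473055e-03,
        9.53191701e-05, -6.53758144e-04]), 'tau': array([ 8.11927195e-03, -5.58207643e+01,  5.04717779e+01,  1.30714636e-02,
       -1.61596163e-04,  5.96330409e-06]), 'tcp_pos': array([0.1952776 , 0.56701159, 0.23060049]), 'eef_rot': array([-5.18682138e-01, -3.09804264e+00,  1.74777234e-03]), 'ft_force': array([ 1.12525424,  0.22229985, -0.21871528]), 'torque': array([ 0.02105069,  0.02184091, -0.02111033]), 'grasp_force': 0.0, 'finger_gap': 0.9989891898561172}
```

View pics/scene0.png

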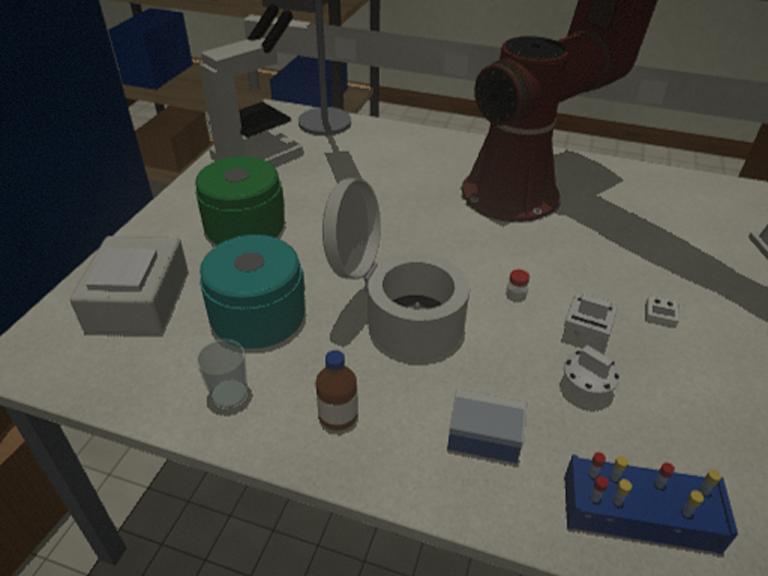

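View pics/top0.png

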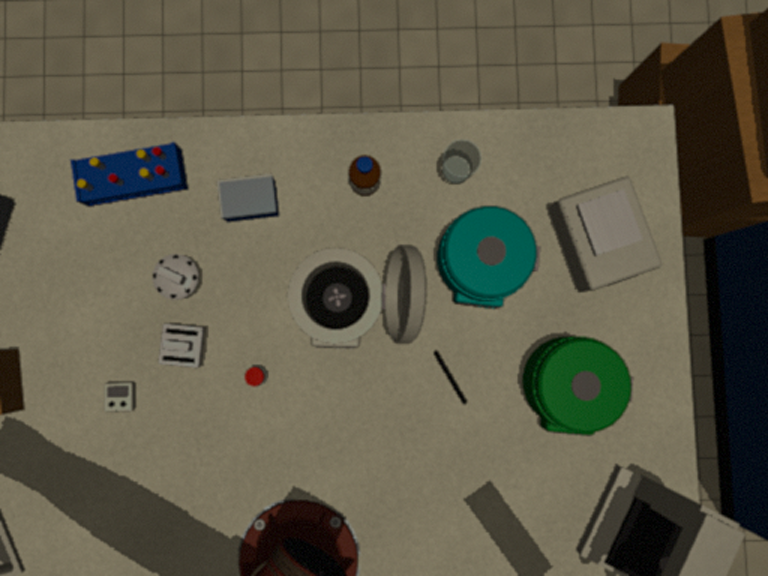

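The scene and top pictures show these candidates:
- **Rotors (top picture):** round eight-hole one at (177,276), square two-slot one at (182,345). The round one fits the description.
- **Centrifuges (top picture):** white and open at (337,296), teal at (490,250), green at (580,385). The white one is meant. Its lid, at (405,293), leans to the right.

I'll confirm with one enlarged crop and measure.

Run:
```python
from h import *
s=snap("top"); f=s['frame'][...,::-1]
a=cv2.resize(f[160:250,90:150],(400,600),interpolation=cv2.INTER_CUBIC); b=cv2.resize(f[167:227,195:255],(400,400),interpolation=cv2.INTER_CUBIC)
b=cv2.convertScaleAbs(b,alpha=1.8); b=cv2.copyMakeBorder(b,0,200,0,0,cv2.BORDER_CONSTANT)
cv2.imwrite('pics/c1.png',np.hstack([a,b]))
for n,u,v,z in[('rotor',177,276,.056),('grip',177,273,.09),('shaft',337,296,.05),('sq',182,345,.056),('pot',255,376,.055),('box',248,197,.06),('lid',405,293,.2)]:
    p=onz(s,u/1.5,v/1.5,z); print(n,p.round(4),np.hypot(*p[:2]).round(3))
g=cv2.cvtColor(f,cv2.COLOR_BGR2GRAY)
# dark bowl
m=(g<70).astype(np.uint8); m[:,:195]=0;m[:,255:]=0;m[:165]=0;m[230:]=0
cs,_=cv2.findContours(m,0,1); c=max(cs,key=cv2.contourArea); print(cv2.fitEllipse(c))
```

```text
rotor [0.5954 0.2349 0.056 ] 0.64
grip [0.5983 0.2252 0.09  ] 0.639
shaft [ 0.5452 -0.0956  0.05  ] 0.553
sq [0.4525 0.2253 0.056 ] 0.505
pot [0.3848 0.0764 0.055 ] 0.392
box [0.7568 0.0849 0.06  ] 0.762
lid [ 0.5385 -0.229   0.2   ] 0.585
((223.27293395996094, 196.72589111328125), (43.8028564453125, 43.96245193481445), 133.7515869140625)
```

View pics/c1.png

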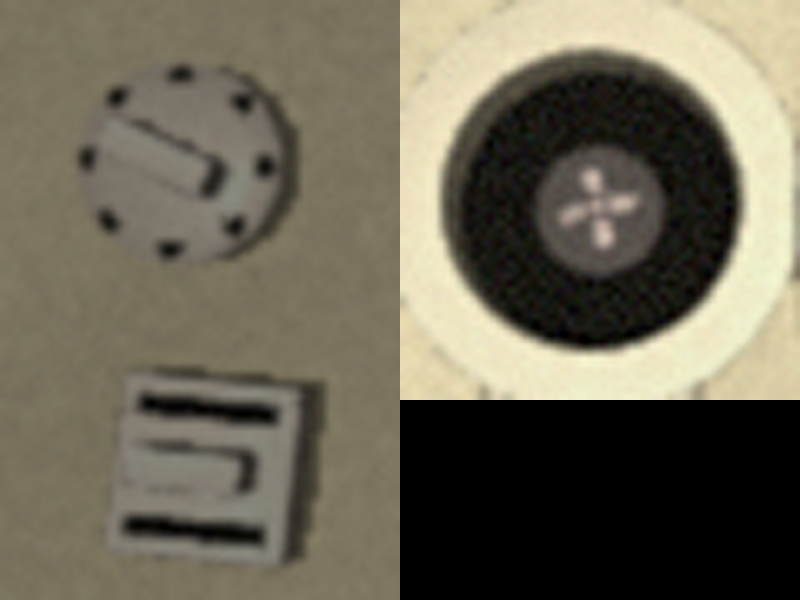

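The left part shows the round rotor at about (178,162), with eight dark holes and the grip bar slanting about 25° down to the right. The square two-slot rotor is below it. The right part shows the white bowl with the four-tooth cross at (598,208). So the targets are confirmed; next come refined positions and the move to hover.

```bash
cat >> h.py <<'E'
def plan(p,yawdir,verbose=1):
    """shift in tool axes (cm) to p, and tool z turn (deg) making tool y parallel to yawdir (world xy)"""
    st=arm.get_state(); T=R.from_rotvec(st['eef_rot']).as_matrix()
    sh=T.T@(np.asarray(p)-st['tcp_pos'])*100
    d=T.T@np.array([yawdir[0],yawdir[1],0]); a=np.degrees(np.arctan2(-d[0],d[1])); a=(a+90)%180-90
    up=R.from_matrix(T).as_matrix()[:,2]
    print('shift cm',sh.round(2),'turn',round(a,2),'toolz',up.round(4),'q6',st['joints'][5].round(3),'t',st['clock'])
def holes(s,box,thr,amin=3,amax=80):
    x0,y0,x1,y1=box; g=cv2.cvtColor(s['frame'],cv2.COLOR_RGB2GRAY)[y0:y1,x0:x1]
    n,l,stt,c=cv2.connectedComponentsWithStats((g<thr).astype(np.uint8))
    return [(c[i][0]+x0,c[i][1]+y0,stt[i][4]) for i in range(1,n) if amin<=stt[i][4]<=amax]
E
python3 - <<'E'
from h import *
s=snap("top")
C=onz(s,90+176.5/6.667,160+161.5/6.667,.056)
hs=holes(s,(98,165,136,205),60); print(np.round(hs,1))
P=np.array([onz(s,u,v,.056) for u,v,_ in hs]); d=P-C; print(np.hypot(d[:,0],d[:,1]).round(4),np.degrees(np.arctan2(d[:,1],d[:,0])).round(1))
a=onz(s,90+108/6.667,160+135/6.667,.09); b=onz(s,90+212/6.667,160+182/6.667,.09); gd=(b-a)[:2]; gd/=np.linalg.norm(gd)
print('C',C,'grip ang',np.degrees(np.arctan2(gd[1],gd[0])),(b-a))
perp=np.array([-gd[1],gd[0]])
plan([C[0],C[1],.231],perp)
S=onz(s,195+198/6.667,167+208/6.667,.048);print('shaft',S)
for q in [(592,180),(637,202),(603,238),(560,214)]:
    e=onz(s,195+(q[0]-400)/6.667,167+q[1]/6.667,.048)-S; print(e[:2].round(4),np.degrees(np.arctan2(e[1],e[0])).round(1))
st=arm.get_state(); print(R.from_rotvec(st['eef_rot']).as_matrix().round(3))
E
```

```text
[[116.8 170.6   5. ]
 [107.  174.    5. ]
 [126.  174.7   7. ]
 [132.1 186.5  16. ]
 [102.5 183.5   4. ]
 [121.4 186.4   8. ]
 [129.5 184.5   4. ]
 [105.8 192.8   6. ]
 [124.5 193.5   4. ]
 [115.  197.    5. ]]
[0.0427 0.044  0.0415 0.0491 0.0435 0.0168 0.0405 0.0421 0.0386 0.04  ] [  -1.6   41.8  -45.8  -99.9   85.5 -115.2  -92.8  128.1 -140.1  173.2]
C [0.59482594 0.23959073 0.056     ] grip ang -115.78554254921407 [-0.0227657  -0.04712346  0.        ]
shift cm [-4.844e+01 -1.795e+01 -1.000e-02] turn -83.23 toolz [-4.e-04 -7.e-04 -1.e+00] q6 1.353 t 0.2
shaft [ 0.54256559 -0.09559431  0.048     ]
[0.0132 0.0025] 10.7
[ 0.0023 -0.0184] -82.8
[-0.0142 -0.002 ] -171.9
[-0.0023  0.0179] 97.4
[[-0.945  0.326 -0.   ]
 [ 0.326  0.945 -0.001]
 [ 0.    -0.001 -1.   ]]
```

{"method": "play_rows", "body": {
  "series": [
    [[-4,-1.5,0],[0,0,0],0],
    [[-4,-1.5,0],[0,0,0],0],
    [[-4,-1.5,0],[0,0,0],0],
    [[-4,-1.5,0],[0,0,0],0],
    [[-4,-1.5,0],[0,0,0],0],
    [[-4,-1.5,0],[0,0,0],0],
    [[-4,-1.5,0],[0,0,0],0],
    [[-4,-1.5,0],[0,0,0],0],
    [[-4,-1.5,0],[0,0,0],0],
    [[-4,-1.5,0],[0,0,0],0],
    [[-4,-1.5,0],[0,0,0],0],
    [[-4.4,-1.5,0],[0,0,0],0]
  ],
  "newtons": 60
}}

```text
clock: 1.7
tcp_pos: [0.5953, 0.2385, 0.2312]
eef_rot: [-0.518, -3.098, -0.0]
ft_force: [0.6, 1.1, -0.8]
finger_gap: 1.002
grasp_force: 0.0
```

{"method": "play_rows", "body": {
  "series": [
    [[0,0,0],[0,0,-9.25],0],
    [[0,0,0],[0,0,-9.25],0],
    [[0,0,0],[0,0,-9.25],0],
    [[0,0,0],[0,0,-9.25],0],
    [[0,0,0],[0,0,-9.25],0],
    [[0,0,0],[0,0,-9.25],0],
    [[0,0,0],[0,0,-9.25],0],
    [[0,0,0],[0,0,-9.25],0],
    [[0,0,0],[0,0,-9.25],0],
    [[0,0,0],[0,0,0],0],
    [[0,0,0],[0,0,0],0]
  ]
}}

```text
clock: 3.08
tcp_pos: [0.5944, 0.2394, 0.2312]
eef_rot: [1.666, -2.664, -0.0]
ft_force: [0.7, -0.2, 0.2]
finger_gap: 0.999
grasp_force: 0.0
```

Run:
```python
from h import *
s=snap("wrist"); cv2.imwrite('pics/w1.png',s['frame'][...,::-1])
C=np.array([.596,.241,.056]);print(arm.get_state()['tcp_pos'],s['xyz'],proj(s,C),proj(s,[.596,.241,.09]))
t=snap("top"); print(onz(t,115.9,183.8,.056))
a=np.radians(64.2);plan([.596,.241,.13],[-np.sin(a),np.cos(a)])
```

```text
[0.59439137 0.23946182 0.23124718] [0.56278212 0.17464263 0.3739926 ] [253.30998408 177.27844907] [253.24384483 184.28660367]
[0.59619827 0.24136439 0.056     ]
shift cm [-0.21 -0.08 10.13] turn -0.09 toolz [-0.e+00  1.e-04 -1.e+00] q6 -0.94 t 3.175
```

View pics/w1.png

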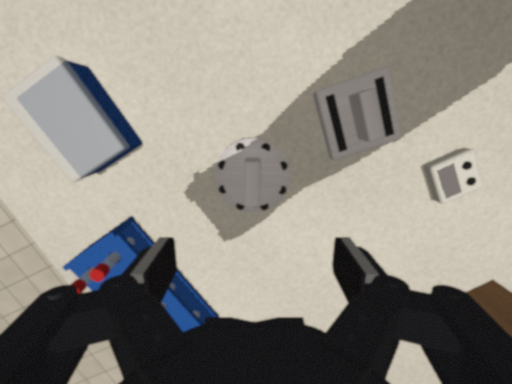

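The wrist view shows the rotor disc centred near (253,176) with the bar upright in the image, so the bar is square to the closing line. I'll refine from the holes.

Run:
```python
from h import *
s=snap("wrist")
hs=[h for h in holes(s,(210,138,296,215),45,8,120)]
P=np.array([onz(s,u,v,.056)[:2] for u,v,_ in hs]); print(np.round(hs,1))
(c,d,a)=cv2.fitEllipse((P*1000).astype(np.float32)); C=np.array(c)/1000; e=P-C
an=np.degrees(np.arctan2(e[:,1],e[:,0])); print(C,d,np.hypot(*e.T).round(4),an.round(1),(an%45).round(1))
o=np.median((an+22.5-64.2+22.5)%45)-22.5; print('grip ang',64.2+o)
g=np.radians(64.2+o); plan([*C,.061],[-np.sin(g),np.cos(g)])
```

```text
[[239.2 146.    8. ]
 [265.6 146.1  22. ]
 [221.2 164.2  20. ]
 [283.6 164.9  17. ]
 [221.5 189.2  16. ]
 [282.6 189.9  18. ]
 [239.8 206.5  16. ]
 [264.1 206.7  14. ]]
[0.59727515 0.24048732] (82.01484680175781, 82.2480239868164) [0.0411 0.0412 0.041  0.041  0.0411 0.041  0.0411 0.0411] [ -94.  -138.7  -49.5  176.1   -4.4  131.    41.4   85.5] [41.  41.3 40.5 41.1 40.6 41.  41.4 40.5]
grip ang 63.49964375934416
shift cm [-0.21 -0.21 17.03] turn 0.64 toolz [ 0.e+00  1.e-04 -1.e+00] q6 -0.94 t 3.225
```

{"method": "play_rows", "body": {
  "series": [
    [[-0.2,-0.2,2],[0,0,0.6],0],
    [[0,0,3],[0,0,0],0],
    [[0,0,3],[0,0,0],0],
    [[0,0,3],[0,0,0],0],
    [[0,0,2.5],[0,0,0],0.3],
    [[0,0,2],[0,0,0],0.3],
    [[0,0,1],[0,0,0],0.3],
    [[0,0,0.4],[0,0,0],0.3],
    [[0,0,0],[0,0,0],0.5]
  ]
}}

```text
clock: 4.35
tcp_pos: [0.5974, 0.2405, 0.0628]
eef_rot: [-1.656, 2.669, -0.0]
ft_force: [0.2, -0.6, 0.4]
finger_gap: 0.514
grasp_force: 0.0
```

{"method": "play_rows", "body": {
  "series": [
    [[0,0,0],[0,0,0],0.6],
    [[0,0,0],[0,0,0],0.7],
    [[0,0,0],[0,0,0],1],
    [[0,0,0],[0,0,0],1],
    [[0,0,0],[0,0,0],1],
    [[0,0,0],[0,0,0],1],
    [[0,0,0],[0,0,0],1],
    [[0,0,0],[0,0,0],1]
  ],
  "newtons": 70
}}

```text
clock: 5.35
tcp_pos: [0.5975, 0.2405, 0.063]
eef_rot: [-1.656, 2.668, -0.001]
ft_force: [-0.7, -0.5, 6.0]
finger_gap: 0.198
grasp_force: 69.2
```

{"method": "play_rows", "body": {
  "series": [
    [[0,0,-0.5],[0,0,0],1],
    [[0,0,-1.5],[0,0,0],1],
    [[0,0,-2.5],[0,0,0],1],
    [[0,0,-2.5],[0,0,0],1],
    [[0,0,-2.5],[0,0,0],1],
    [[0,0,-2.5],[0,0,0],1],
    [[0,0,-2.5],[0,0,0],1],
    [[0,0,-1.5],[0,0,0],1],
    [[0,0,-0.5],[0,0,0],1],
    [[0,0,0],[0,0,0],1],
    [[0,0,0],[0,0,0],1]
  ]
}}

```text
clock: 6.72
tcp_pos: [0.5966, 0.2403, 0.2261]
eef_rot: [1.656, -2.668, -0.001]
ft_force: [-1.0, 0.1, -3.5]
finger_gap: 0.195
grasp_force: 68.5
```

Run:
```python
from h import *
s=snap("wrist"); st=arm.get_state(); print(st['tcp_pos'],st['finger_gap'],st['grasp_force'],st['ft_force'],s['mtx'][0][0])
d=np.array([-.44,-.9]); S=np.array([.5426,-.0956])
for k in(.06,.08,.10,.12,.14):
    # where a point at shaft rel would be if tcp were S-d*k
    print(k,proj(s,[*(st['tcp_pos'][:2]+d*k),.048]).round(0),'rim',proj(s,[*(st['tcp_pos'][:2]+d*(k-.068)),.11]).round(0))
tgt=S-d*.1; a=np.radians(63.5); plan([*tgt,st['tcp_pos'][2]],[-np.sin(a),np.cos(a)])
g=cv2.cvtColor(s['frame'],cv2.COLOR_RGB2GRAY); print(g[::12,253])
```

```text
[0.59664626 0.24031775 0.22618629] 0.19904379573536504 68.52577328681946 [-0.13960009 -0.50406557 -3.67282469] 265.68745955123507
0.06 [253. 125.] rim [254. 196.]
0.08 [253. 107.] rim [254. 177.]
0.1 [253.  88.] rim [254. 157.]
0.12 [253.  69.] rim [253. 136.]
0.14 [253.  49.] rim [253. 114.]
shift cm [ 2.248e+01 -1.002e+01  1.000e-02] turn 0.14 toolz [-1.6e-03 -2.0e-04 -1.0e+00] q6 -0.931 t 6.775
[215 213 207 209 211 207 210 210 208 214 207 210 132 126 140 147 146 113
 117 141 142 142 143 143 143 143 214  24  21  27  25  21]
```

{"method": "play_rows", "body": {
  "series": [
    [[1,-0.5,0],[0,0,0],1],
    [[2,-1,0],[0,0,0],1],
    [[2.5,-1.2,0],[0,0,0],1],
    [[2.5,-1.2,0],[0,0,0],1],
    [[2.5,-1.2,0],[0,0,0],1],
    [[2.5,-1.2,0],[0,0,0],1],
    [[2.5,-1.2,0],[0,0,0],1],
    [[2.5,-1.2,0],[0,0,0],1],
    [[1.5,-0.8,0],[0,0,0],1],
    [[1,-0.5,0],[0,0,0],1],
    [[0,0,0],[0,0,0],1],
    [[0,0,0],[0,0,0],1]
  ]
}}

```text
clock: 8.28
tcp_pos: [0.5957, 0.0129, 0.2273]
eef_rot: [-1.657, 2.669, 0.0]
ft_force: [0.5, 0.4, -3.0]
finger_gap: 0.197
grasp_force: 68.5
```

Run:
```python
from h import *
s=snap("wrist"); c=proj(s,[.5426,-.0956,.048]); print(c, arm.get_state()['tcp_pos'])
u,v=np.round(c).astype(int); print(u,v)
f=s['frame'][...,::-1]; y0=max(v-40,0)
b=cv2.resize(f[y0:v+40,u-40:u+40],None,fx=5,fy=5,interpolation=cv2.INTER_CUBIC); 
b=cv2.convertScaleAbs(b,alpha=1.6); a=f; a=cv2.copyMakeBorder(f,0,max(0,b.shape[0]-384),0,0,cv2.BORDER_CONSTANT)[:, 100:460]
b=cv2.copyMakeBorder(b,0,a.shape[0]-b.shape[0],0,0,cv2.BORDER_CONSTANT)
print('crop origin',u-40,y0); cv2.imwrite('pics/w2.png',np.hstack([a,b]))
```

```text
[253.30080153  68.48690296] [0.59564142 0.01306728 0.22731309]
253 68
crop origin 213 28
```

View pics/w2.png

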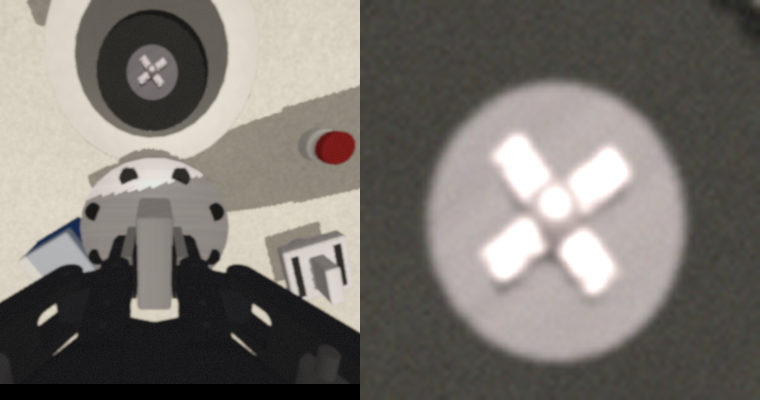

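The wrist view shows the held rotor at the bottom and, in the enlarged crop, the clear four-tooth cross on its flange at about full-frame (252,69).

Run:
```python
from h import *
s=snap("wrist"); g=cv2.cvtColor(s['frame'],cv2.COLOR_RGB2GRAY); x0,y0=213,28; w=g[28:108,213:293]
w=cv2.resize(w,None,fx=5,fy=5,interpolation=cv2.INTER_CUBIC)
px=lambda p:(x0+(p[0]+.5)/5-.5,y0+(p[1]+.5)/5-.5)
fl=w[100:350:5,80:320:5]; print(np.percentile(w,[10,50,80,90,97]))
m=((w>75)*255).astype(np.uint8)
c=max(cv2.findContours(m,0,1)[0],key=cv2.contourArea); e=cv2.fitEllipse(c); Q=np.array([onz(s,*px(p[0]),.030)[:2] for p in c]); 
(ce,d,_)=cv2.fitEllipse((Q*1000).astype(np.float32)); print('flange',np.array(ce)/1000,d)
for T in (140,150,160,):
  n,l,stt,cc=cv2.connectedComponentsWithStats((w>T).astype(np.uint8)); b=[(cc[i],stt[i][4]) for i in range(1,n) if stt[i][4]>300]
  print(T,[(p.round(0),a) for p,a in b])
# teeth pixels orientation by 4-fold moment about axis
S=np.array(ce)/1000
ys,xs=np.nonzero(w>145); P=np.array([onz(s,*px((x,y)),.048)[:2] for x,y in zip(xs,ys)])
cen=P.mean(0); print('teeth mean',cen)
for cc in (S,cen):
  e=P-cc; r=np.hypot(*e.T); k=(r>.008)&(r<.019); th=np.arctan2(e[k,1],e[k,0]); print('ang mod 90',np.degrees(np.angle(np.exp(4j*th).mean())/4))
st=arm.get_state(); print(R.from_rotvec(st['eef_rot']).as_matrix().round(4))
# rotor in hand: holes
hs=holes(s,(175,155,335,280),45,20,400); print(np.round(hs,1))
C=[.5957,.013,.2273-.007]
T=R.from_rotvec(st['eef_rot']).as_matrix()
for i in range(8):
  a=np.radians(22.5+45*i); p=st['tcp_pos']+T@np.array([.041*np.cos(a),.041*np.sin(a),.007]); print(proj(s,p).round(1),end=' ')
```

```text
[ 42.  45. 110. 114. 179.]
flange [ 0.54498962 -0.09488355] (60.302207946777344, 60.46967697143555)
140 [(array([200., 177.]), np.int32(5650)), (array([152., 247.]), np.int32(2186)), (array([228., 259.]), np.int32(2174))]
150 [(array([162., 165.]), np.int32(1956)), (array([239., 177.]), np.int32(2058)), (array([195., 201.]), np.int32(769)), (array([153., 247.]), np.int32(1919)), (array([228., 259.]), np.int32(1921))]
160 [(array([162., 165.]), np.int32(1669)), (array([239., 176.]), np.int32(1756)), (array([195., 201.]), np.int32(599)), (array([153., 247.]), np.int32(1650)), (array([227., 259.]), np.int32(1651))]
teeth mean [ 0.54478194 -0.09515176]
ang mod 90 10.97256362634036
ang mod 90 10.958119806233958
[[-4.431e-01 -8.965e-01 -1.000e-04]
 [-8.965e-01  4.431e-01  3.000e-04]
 [-2.000e-04  2.000e-04 -1.000e+00]]
[[226.7 174.2  53. ]
 [281.  175.9  89. ]
 [191.7 210.6 128. ]
 [316.5 211.  130. ]
 [176.2 226.3  40. ]]
[281.1 176. ] [317. 212.] [313.8 258.4] [277.9 288.5] [230.2 288.5] [194.3 258.6] [191.  212.2] [226.8 176.1]
```

Run:
```python
from h import *
a=np.radians(11); plan([.5449,-.095,.2273],[-np.sin(a),np.cos(a)])
```

```text
shift cm [ 1.194e+01 -2.400e-01 -1.000e-02] turn 52.7 toolz [-1.e-04  3.e-04 -1.e+00] q6 -1.309 t 8.375
```

{"method": "play_rows", "body": {
  "series": [
    [[0,0,0],[0,0,4.7],1],
    [[0,0,0],[0,0,8],1],
    [[0,0,0],[0,0,8],1],
    [[0,0,0],[0,0,8],1],
    [[0,0,0],[0,0,8],1],
    [[0,0,0],[0,0,8],1],
    [[0,0,0],[0,0,5],1],
    [[0,0,0],[0,0,3],1],
    [[0,0,0],[0,0,0],1],
    [[0,0,0],[0,0,0],1]
  ]
}}

```text
clock: 9.62
tcp_pos: [0.5957, 0.0126, 0.2273]
eef_rot: [-0.302, 3.127, 0.0]
ft_force: [0.5, -0.4, -2.8]
finger_gap: 0.198
grasp_force: 68.5
```

Run:
```python
from h import *
a=np.radians(11); plan([.5449,-.095,.2273],[-np.sin(a),np.cos(a)])
```

```text
shift cm [ 7.04 -9.59  0.  ] turn 0.04 toolz [ 1.e-04  1.e-04 -1.e+00] q6 -0.391 t 9.625
```

{"method": "play_rows", "body": {
  "series": [
    [[0.5,-0.6,0],[0,0,0],1],
    [[1,-1.4,0],[0,0,0],1],
    [[1.5,-2,0],[0,0,0],1],
    [[1.5,-2,0],[0,0,0],1],
    [[1.3,-1.8,0],[0,0,0],1],
    [[0.8,-1.2,0],[0,0,0],1],
    [[0.44,-0.59,0],[0,0,0],1],
    [[0,0,0],[0,0,0],1],
    [[0,0,0],[0,0,0],1],
    [[0,0,0],[0,0,0],1]
  ]
}}

```text
clock: 10.88
tcp_pos: [0.5449, -0.0947, 0.2273]
eef_rot: [-0.301, 3.127, 0.0]
ft_force: [-0.5, 0.4, -3.0]
finger_gap: 0.193
grasp_force: 68.6
```

Run:
```python
from h import *
a=np.radians(11); plan([.5449,-.095,.135],[-np.sin(a),np.cos(a)])
s=snap("top"); f=s['frame'][...,::-1]
t=arm.get_state()['tcp_pos']; u,v=proj(s,t).astype(int); print(u,v)
b=snap("scene")['frame'][...,::-1]
cv2.imwrite('pics/t3.png',np.hstack([cv2.resize(f[150:240,180:300],(400,300)),cv2.resize(b[90:250,190:350],(400,400))[:300]]))
```

```text
shift cm [ 0.01 -0.03  9.23] turn -0.01 toolz [ 0.e+00  2.e-04 -1.e+00] q6 -0.6 t 10.875
221 193
```

View pics/t3.png

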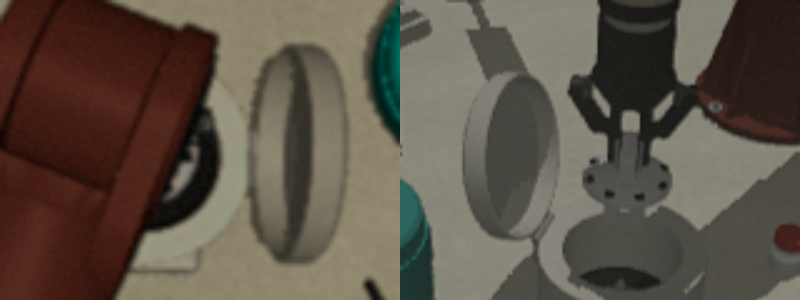

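The rotor hangs level over the bowl, and the lid at left is clear of the arm. I'll lower it to just above the pilot pin.

{"method": "play_rows", "body": {
  "series": [
    [[0,-0.03,0.5],[0,0,0],1],
    [[0,0,1.5],[0,0,0],1],
    [[0,0,2],[0,0,0],1],
    [[0,0,2],[0,0,0],1],
    [[0,0,1.5],[0,0,0],1],
    [[0,0,1],[0,0,0],1],
    [[0,0,0.5],[0,0,0],1],
    [[0,0,0.2],[0,0,0],1],
    [[0,0,0.2],[0,0,0],1],
    [[0,0,0.2],[0,0,0],1],
    [[0,0,0.2],[0,0,0],1]
  ]
}}

```text
clock: 12.35
tcp_pos: [0.5449, -0.0956, 0.1294]
eef_rot: [-0.299, 3.127, -0.0]
ft_force: [0.7, 0.3, -3.9]
finger_gap: 0.194
grasp_force: 68.6
```

{"method": "play_rows", "body": {
  "series": [
    [[0,0,0.2],[0,0,0],1],
    [[0,0,0.2],[0,0,0],1],
    [[0,0,0.2],[0,0,0],1],
    [[0,0,0.2],[0,0,0],1]
  ]
}}

```text
clock: 12.85
tcp_pos: [0.5448, -0.0955, 0.1211]
eef_rot: [-0.299, 3.127, 0.0]
ft_force: [0.3, 0.1, -3.8]
finger_gap: 0.196
grasp_force: 68.6
```

{"method": "play_rows", "body": {
  "series": [
    [[0,0,0.1],[0,0,0],1],
    [[0,0,0.1],[0,0,0],1],
    [[0,0,0.1],[0,0,0],1],
    [[0,0,0.1],[0,0,0],1]
  ]
}}

```text
clock: 13.35
tcp_pos: [0.5448, -0.0955, 0.1173]
eef_rot: [-0.299, 3.127, 0.0]
ft_force: [-0.5, 0.7, -4.1]
finger_gap: 0.196
grasp_force: 68.6
```

{"method": "play_rows", "body": {
  "series": [
    [[0,0.04,0.1],[0,0,0],1],
    [[0,0,0.1],[0,0,0],1],
    [[0,0,0.1],[0,0,0],1],
    [[0,0,0.1],[0,0,0],1],
    [[0,0,0.1],[0,0,0],1]
  ]
}}

```text
clock: 13.98
tcp_pos: [0.5447, -0.0951, 0.1122]
eef_rot: [-0.299, 3.127, 0.0]
ft_force: [0.1, 0.5, -3.5]
finger_gap: 0.197
grasp_force: 68.6
```

{"method": "play_rows", "body": {
  "series": [
    [[0,0,0.1],[0,0,0],1],
    [[0,0,0.1],[0,0,0],1],
    [[0,0,0.1],[0,0,0],1]
  ]
}}

```text
clock: 14.35
tcp_pos: [0.5447, -0.0951, 0.1092]
eef_rot: [-0.299, 3.127, 0.0]
ft_force: [0.4, -0.7, -2.9]
finger_gap: 0.196
grasp_force: 68.6
```

{"method": "play_rows", "body": {
  "series": [
    [[0,0,0.1],[0,0,0],1],
    [[0,0,0.1],[0,0,0],1],
    [[0,0,0.1],[0,0,0],1]
  ]
}}

```text
clock: 14.72
tcp_pos: [0.5447, -0.0951, 0.1062]
eef_rot: [-0.299, 3.127, 0.0]
ft_force: [0.0, 0.4, -3.8]
finger_gap: 0.197
grasp_force: 68.6
```

{"method": "play_rows", "body": {
  "series": [
    [[0,0,0.1],[0,0,0],1],
    [[0,0,0.1],[0,0,0],1],
    [[0,0,0.1],[0,0,0],1],
    [[0,0,0.1],[0,0,0],1],
    [[0,0,0.1],[0,0,0],1]
  ]
}}

```text
clock: 15.35
tcp_pos: [0.5447, -0.0951, 0.1012]
eef_rot: [-0.299, 3.127, 0.0]
ft_force: [0.3, 0.3, -3.5]
finger_gap: 0.196
grasp_force: 68.6
```

{"method": "play_rows", "body": {
  "series": [
    [[0,0,0.1],[0,0,0],1],
    [[0,0,0.1],[0,0,0],1],
    [[0,0,0.1],[0,0,0],1],
    [[0,0,0.1],[0,0,0],1]
  ]
}}

```text
clock: 15.85
tcp_pos: [0.5447, -0.0951, 0.0972]
eef_rot: [-0.299, 3.127, 0.0]
ft_force: [-0.3, -0.0, -3.5]
finger_gap: 0.198
grasp_force: 68.6
```

{"method": "play_rows", "body": {
  "series": [
    [[0,0,0.1],[0,0,0],1],
    [[0,0,0.1],[0,0,0],1]
  ]
}}

```text
clock: 16.1
tcp_pos: [0.5447, -0.0951, 0.0952]
eef_rot: [-0.299, 3.127, 0.0]
ft_force: [0.4, -0.2, -3.4]
finger_gap: 0.192
grasp_force: 68.6
```

{"method": "play_rows", "body": {
  "series": [
    [[0,0,0.1],[0,0,0],1],
    [[0,0,0.05],[0,0,0],1],
    [[0,0,0.05],[0,0,0],1],
    [[0,0,0],[0,0,0],1]
  ]
}}

```text
clock: 16.6
tcp_pos: [0.5447, -0.0951, 0.0932]
eef_rot: [0.3, -3.127, -0.0]
ft_force: [-1.4, -0.5, -3.8]
finger_gap: 0.196
grasp_force: 68.6
```

{"method": "play_rows", "body": {
  "series": [
    [[0,0,0.05],[0,0,0],1],
    [[0,0,0],[0,0,0],1]
  ]
}}

```text
clock: 16.85
tcp_pos: [0.5448, -0.0952, 0.093]
eef_rot: [-0.299, 3.127, -0.0]
ft_force: [-1.7, -0.1, -1.4]
finger_gap: 0.195
grasp_force: 69.0
```

Contact comes at the expected home height (z 0.093). I'll press slightly, then release.

{"method": "play_rows", "body": {
  "series": [
    [[0,0,0.03],[0,0,0],1],
    [[0,0,0],[0,0,0],1],
    [[0,0,0],[0,0,0],0.75],
    [[0,0,0],[0,0,0],0.65],
    [[0,0,0],[0,0,0],0.55],
    [[0,0,0],[0,0,0],0.5],
    [[0,0,0],[0,0,0],0.5],
    [[0,0,0],[0,0,0],0.5]
  ],
  "newtons": 25
}}

```text
clock: 17.85
tcp_pos: [0.5447, -0.0951, 0.0925]
eef_rot: [-0.299, 3.127, 0.0]
ft_force: [-0.9, 0.4, 0.3]
finger_gap: 0.5
grasp_force: 0.0
```

{"method": "play_rows", "body": {
  "series": [
    [[0,0,-0.5],[0,0,0],0.5],
    [[0,0,-1],[0,0,0],0.5],
    [[0,0,-2],[0,0,0],0.5],
    [[0,0,-3],[0,0,0],0.5],
    [[0,0,-3],[0,0,0],0.5],
    [[0,0,-3],[0,0,0],0.5],
    [[0,0,-3],[0,0,0],0.7],
    [[0,0,-3],[0,0,0],0.8],
    [[0,0,-3],[0,0,0],1],
    [[0,0,-3],[0,0,0],1],
    [[0,0,-1.5],[0,0,0],1]
  ]
}}

```text
clock: 19.23
tcp_pos: [0.5449, -0.0952, 0.356]
eef_rot: [-0.299, 3.124, -0.003]
ft_force: [0.9, -0.1, -0.6]
finger_gap: -0.005
grasp_force: 0.0
```

Run:
```python
from h import *
st=arm.get_state(); print(st['tcp_pos'],st['joints'].round(3))
s=snap("wrist"); a=s['frame'][...,::-1]; S=[.5447,-.095]
print(proj(s,[*S,.086]),proj(s,[*S,.12]))
hs=holes(s,(150,80,360,300),45,8,200);Q=[(h,onz(s,h[0],h[1],.086)[:2]) for h in hs]; Q=[q for q in Q if .03<np.hypot(*(q[1]-S))<.05]
for q in Q: e=q[1]-S; print(np.round(q[0],1),np.hypot(*e).round(4),np.degrees(np.arctan2(*e[::-1])).round(1))
if len(Q)>4:
  (c,d,_)=cv2.fitEllipse(np.array([q[1]*1000 for q in Q],np.float32)); print(c,d)
b=snap("scene")['frame'][...,::-1]
cv2.imwrite('pics/r4.png',np.hstack([cv2.resize(a,(400,300)),cv2.resize(b[80:260,170:350],(400,400))[:300]]))
```

```text
[ 0.544895   -0.09520527  0.35603276] [-0.41   0.026  0.247  1.788  0.    -0.6  ]
[254.63034622 161.5705009 ] [254.64789163 165.65952769]
```

View pics/r4.png

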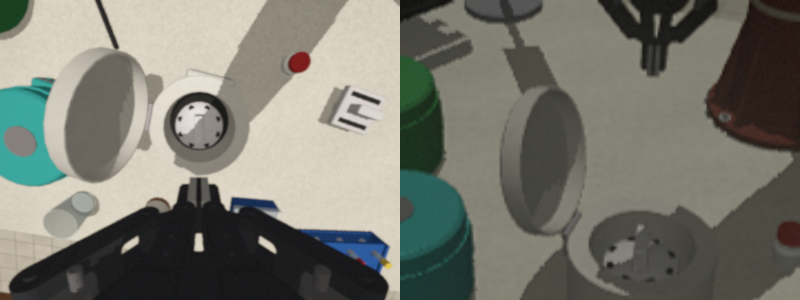

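The rotor sits low and level in the bowl at about (200,125) in the left panel, with the lid still open. Next I'll measure the hinge direction and lid angle, and check the seating from the holes.

Run:
```python
from h import *
S=np.array([.5447,-.095])
w=snap("wrist"); t=snap("top")
g=cv2.cvtColor(w['frame'],cv2.COLOR_RGB2GRAY)
hs=holes(w,(210,110,300,210),60,3,60);Q=[onz(w,h[0],h[1],.086)[:2] for h in hs]; Q=np.array([q for q in Q if .036<np.hypot(*(q-S))<.046]); print(len(Q))
if len(Q)>4: c,d,_=cv2.fitEllipse((Q*1000).astype(np.float32)); print('rotor',c,d)
# housing yaw: little hinge block, seen at wrist approx (192,160); teal in top
for u,v in((192,160),(195,148),(195,172)): print('hinge?',onz(w,u,v,.11).round(4))
print('top hinge', onz(t,383/1.5,295/1.5,.11).round(4), 'housing front tab',onz(t,335/1.5,342/1.5,.06).round(4),'teal',onz(t,490/1.5,250/1.5,.15).round(4))
# lid free edge: intersect edge rays with plane x≈S x through hinge
def circ(s,u,v,h,yd,rad):
    o,d=ray(s,u,v); n=np.array([-yd[1],yd[0],0]); k=((h-o)@n)/(d@n); p=o+d*k; q=p-h; return p.round(4),np.array([q[:2]@yd[:2],q[2]]).round(4),np.hypot(q[:2]@yd[:2],q[2]).round(4)
yd=np.array([0,1.]);h=np.array([S[0],S[1]-.097,.11])
print('wrist left edge',circ(w,57,147,h,yd,.189)); print('top right',circ(t,426/1.5,293/1.5,h,yd,.189),'top left',circ(t,384/1.5,293/1.5,h,yd,0))
m=proj(w,[*S,.086]);print(m)
```

```text
7
rotor (545.6123046875, -95.11661529541016) (81.80157470703125, 84.87870788574219)
hinge? [ 0.5561 -0.187   0.11  ]
hinge? [ 0.5378 -0.1849  0.11  ]
hinge? [ 0.5732 -0.1804  0.11  ]
top hinge [ 0.5411 -0.1901  0.11  ] housing front tab [ 0.4499 -0.0898  0.06  ] teal [ 0.6209 -0.4002  0.15  ]
wrist left edge (array([ 0.5447, -0.3015,  0.2246]), array([-0.1095,  0.1146]), np.float64(0.1585))
top right (array([ 0.5447, -0.2789,  0.0782]), array([-0.0869, -0.0318]), np.float64(0.0925)) top left (array([ 0.5447, -0.1921,  0.1164]), array([-0.0001,  0.0064]), np.float64(0.0064))
[254.81569221 161.33595336]
```

{"method": "play_rows", "body": {
  "series": [
    [[0,0,0],[0,0,-7],1],
    [[0,0,0],[0,0,-9],1],
    [[0,0,0],[0,0,-9],1],
    [[0,0,0],[0,0,-9],1],
    [[0,0,0],[0,0,-9],1],
    [[0,0,0],[0,0,-9],1],
    [[0,0,0],[0,0,-9],1],
    [[0,0,0],[0,0,-9],1],
    [[0,0,0],[0,0,-9],1],
    [[0,0,0],[0,0,0],1]
  ]
}}

```text
clock: 20.68
tcp_pos: [0.5444, -0.095, 0.3518]
eef_rot: [2.219, -2.223, -0.002]
ft_force: [-0.5, -0.3, 0.2]
finger_gap: -0.0
grasp_force: 0.0
```

Run:
```python
from h import *
plan([.5449,-.305,.36],[1,0]);print(R.from_rotvec(arm.get_state()['eef_rot']).as_matrix().round(3))
```

```text
shift cm [21.   -0.09 -0.83] turn -0.12 toolz [-1.1e-03  5.0e-04 -1.0e+00] q6 -1.978 t 20.675
[[-0.002 -1.    -0.001]
 [-1.     0.002  0.001]
 [-0.001  0.001 -1.   ]]
```

{"method": "play_rows", "body": {
  "series": [
    [[2,0,-0.8],[0,0,0],1],
    [[3,0,0],[0,0,0],1],
    [[4,0,0],[0,0,0],1],
    [[4,0,0],[0,0,0],1],
    [[4,0,0],[0,0,0],1],
    [[3,0,0],[0,0,0],1],
    [[1.5,0,0],[0,0,0],1],
    [[0,0,0],[0,0,0],1]
  ]
}}

```text
clock: 21.68
tcp_pos: [0.5442, -0.311, 0.3602]
eef_rot: [-2.217, 2.225, 0.001]
ft_force: [0.5, 0.2, -0.1]
finger_gap: 0.001
grasp_force: 0.0
```

{"method": "play_rows", "body": {
  "series": [
    [[0,0,2],[0,0,0],1],
    [[0,0,3],[0,0,0],1],
    [[0,0,3],[0,0,0],1],
    [[0,0,2],[0,0,0],1],
    [[0,0,1],[0,0,0],1],
    [[0,0,0],[0,0,0],1]
  ]
}}

```text
clock: 22.42
tcp_pos: [0.5445, -0.3093, 0.2505]
eef_rot: [-2.221, 2.222, 0.001]
ft_force: [-0.6, 0.4, 0.2]
finger_gap: 0.0
grasp_force: 0.0
```

{"method": "play_rows", "body": {
  "series": [
    [[-1.5,0,0],[0,0,0],1],
    [[-1.5,0,0],[0,0,0],1],
    [[-1.5,0,-0.1],[0,0,0],1],
    [[-1,0,-0.1],[0,0,0],1],
    [[-1,0,-0.1],[0,0,0],1],
    [[-1,0,-0.1],[0,0,0],1]
  ]
}}

```text
clock: 23.18
tcp_pos: [0.5446, -0.2346, 0.2546]
eef_rot: [-2.22, 2.223, -0.0]
ft_force: [0.3, -2.3, 0.9]
finger_gap: -0.001
grasp_force: 1.4
```

{"method": "play_rows", "body": {
  "series": [
    [[-1,0,-0.1],[0,0,0],1],
    [[-1,0,-0.1],[0,0,0],1],
    [[-1,0,-0.1],[0,0,0],1],
    [[-1,0,0],[0,0,0],1],
    [[-1.2,0,0.2],[0,0,0],1],
    [[-1.2,0,0.2],[0,0,0],1],
    [[-1.2,0,0.3],[0,0,0],1]
  ]
}}

```text
clock: 24.05
tcp_pos: [0.5447, -0.1582, 0.2503]
eef_rot: [-2.22, 2.222, 0.0]
ft_force: [1.5, -2.0, 0.9]
finger_gap: 0.0
grasp_force: 1.1
```

Run:
```python
from h import *
print(arm.get_state()['tcp_pos'])
b=snap("scene")['frame'][...,::-1]; cv2.imwrite('pics/l5.png',cv2.resize(b[60:260,150:350],(500,500)))
```

```text
[ 0.54467608 -0.15820262  0.25031658]
```

View pics/l5.png

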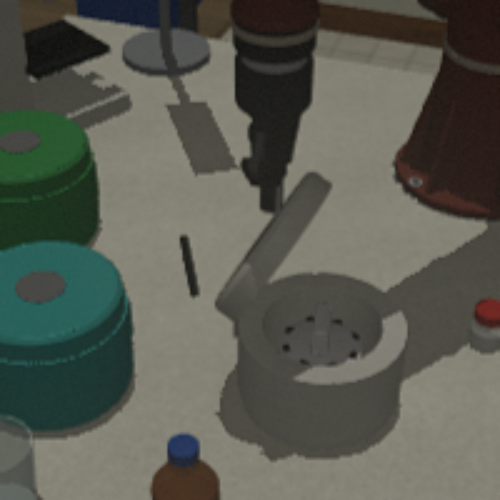

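The finger at about (270,200) is pushing the lid, which is now past upright and leaning over the bowl. The rotor stays seated. I'll continue along the arc.

{"method": "play_rows", "body": {
  "series": [
    [[-1.1,0,0.5],[0,0,0],1],
    [[-1.1,0,0.5],[0,0,0],1],
    [[-1.1,0,0.6],[0,0,0],1],
    [[-1,0,0.8],[0,0,0],1],
    [[-1,0,0.8],[0,0,0],1],
    [[-0.9,0,0.8],[0,0,0],1]
  ]
}}

```text
clock: 24.85
tcp_pos: [0.5446, -0.0964, 0.2097]
eef_rot: [2.22, -2.222, -0.0]
ft_force: [0.3, -1.3, 0.9]
finger_gap: 0.003
grasp_force: 0.7
```

{"method": "play_rows", "body": {
  "series": [
    [[-0.7,0,1],[0,0,0],1],
    [[-0.7,0,1],[0,0,0],1],
    [[-0.7,0,1],[0,0,0],1],
    [[-0.4,0,1],[0,0,0],1],
    [[-0.4,0,1],[0,0,0],1],
    [[-0.4,0,0.8],[0,0,0],1]
  ]
}}

```text
clock: 25.6
tcp_pos: [0.5446, -0.064, 0.1517]
eef_rot: [2.22, -2.223, -0.0]
ft_force: [0.7, -0.5, 0.6]
finger_gap: 0.0
grasp_force: 0.4
```

Run:
```python
from h import *
p=arm.get_state()['tcp_pos'];print(p)
print('to waypoint: dy',100*(-.192+.134-p[1]),'dz',100*(p[2]-.14))
```

```text
[ 0.54458144 -0.06400116  0.1516605 ]
to waypoint: dy 0.6001164511145074 dz 1.1660502377172781
```

{"method": "play_rows", "body": {
  "series": [
    [[-0.2,0,0.4],[0,0,0],1],
    [[-0.1,0,0.4],[0,0,0],1],
    [[0,0,0.3],[0,0,0],1],
    [[0,0,0.1],[0,0,0],1]
  ]
}}

```text
clock: 26.1
tcp_pos: [0.5448, -0.0611, 0.1404]
eef_rot: [-2.22, 2.222, 0.0]
ft_force: [-0.4, 0.8, 1.4]
finger_gap: 0.002
grasp_force: 0.5
```

{"method": "play_rows", "body": {
  "series": [
    [[0,0,0.1],[0,0,0],1],
    [[0,0,0],[0,0,0],1]
  ]
}}

```text
clock: 26.35
tcp_pos: [0.5449, -0.0612, 0.14]
eef_rot: [-2.22, 2.222, -0.001]
ft_force: [-2.5, 1.1, 5.5]
finger_gap: 0.001
grasp_force: 2.4
```

Contact is at exactly the closed height of 0.140. I'll press a little more, then retreat upward and look.

{"method": "play_rows", "body": {
  "series": [
    [[0,0,0.1],[0,0,0],1],
    [[0,0,0],[0,0,0],1]
  ]
}}

```text
clock: 26.6
tcp_pos: [0.5449, -0.0612, 0.14]
eef_rot: [-2.22, 2.222, -0.002]
ft_force: [-5.5, 2.5, 11.9]
finger_gap: -0.001
grasp_force: 6.0
```

{"method": "play_rows", "body": {
  "series": [
    [[0,0,-0.5],[0,0,0],1],
    [[0,0,-1.5],[0,0,0],1],
    [[0,0,-3],[0,0,0],1],
    [[0,0,-3],[0,0,0],1],
    [[0,0,-2],[0,0,0],1],
    [[0,0,0],[0,0,0],1],
    [[0,0,0],[0,0,0],1]
  ]
}}

```text
clock: 27.48
tcp_pos: [0.5446, -0.0611, 0.2378]
eef_rot: [2.22, -2.222, -0.001]
ft_force: [-0.1, -0.3, -1.0]
finger_gap: -0.003
grasp_force: 0.0
```

Run:
```python
from h import *
b=snap("scene")['frame'][...,::-1]; cv2.imwrite('pics/l6.png',cv2.resize(b[100:270,200:370],(595,595)))
print(arm.get_state()['dq'].round(3))
```

```text
[ 0.     0.001 -0.006  0.001  0.    -0.001]
```

View pics/l6.png

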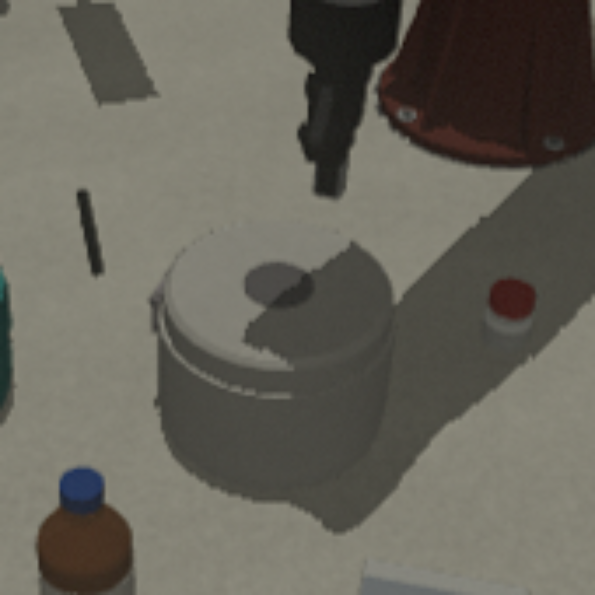

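The lid lies flat and closed on the housing, centred at about (280,300), and the gripper is clear of it. I'm handing in.

```bash
python3 -c "
from cell import arm
print(arm.sign_off())"
```

```text
the job is handed in; nothing more can be done
None
```

I handed the job in at about 27.5 s: the round rotor sits home on the white centrifuge's shaft, the lid is closed, and the gripper is clear; the square rotor, pot and tip box were not touched, and no verdict came back.

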